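# Shift the pen lathe into its finishing speed and lock the lever

### The job

Set the little pen lathe to its finishing speed and lock it in. On top of the headstock, push the ball-topped lever through its H-shaped gate: out of the leg where it stands, across the middle, and fully home at the back end (away from the lock bar's upright tab) of the leg on the tailstock side. Then push the flat lock bar by its tab towards the gate as far as it goes, so that the lever cannot slip out. Only push, without forcing the mechanism, and leave the beech blank, the sanding block and the polish tin where they lie.

Things in the scene. Friction and masses are not known exactly. Their poses are not given: they have to be found in the camera images.
- lathe: small grey pen lathe fixed to the table, 0.37 m long. Origin on the table under the gate's centre; z up, +y along the spindle to the headstock's outer end, -y to the tailstock, -x front (tool rest, lock tab), +x back. Headstock: box x -115 to 50, y -50 to 61 mm, top at z = 124 mm. Between headstock and tailstock all is under 110 mm; the tailstock's clamp lever (y = -246) is 134 mm high
- gate_centre (a point): middle of the H-shaped opening in the steel gate plate, at the plate's top, z = 130 mm; plate 69 mm in lathe x by 62 mm in y. Two legs along x, at y = +14 (outer) and y = -14 mm (tailstock side), 13 mm wide, reach 23.5 mm either way; the cross slot at x = 0 (neutral) is 16 mm wide. The tongues between the legs have round ends that guide the stem
- ball (a point): centre of the lever's black ball, 30 mm across, on a 10 mm steel stem that pivots at lathe x = 0, y = 0, z = 65 mm, 160 mm below the ball's centre. With a = joint lever_cross, b = joint lever, the ball stands in the lathe frame at x = 160 sin b, y = -160 sin a cos b, z = 65 + 160 cos a cos b (mm)
- lever_cross (a joint): sideways angle of the lever about the lathe's x axis, rad: about -0.22 in the outer leg, where it always starts, 0 upright, about +0.22 in the tailstock-side leg. No spring: it stays where it is left and moves under 1 to 2 N at the ball
- lever (a joint): front-to-back angle of the lever about the lathe's y axis, rad: 0 in neutral (crosses freely within about 0.04), +0.28 fully home at the back (ball 44 mm to +x), -0.28 at the front. Starts anywhere along its leg. No spring: it stays where it is left and moves under 1 to 2 N at the ball
- lock (a joint): travel of the lock bar, m: 0 drawn back (start), 0.038 fully home. It slides along the lathe's +x on the gate plate, over the tailstock-side leg, to stand close behind the stem of a lever that is home at the back of that leg; pushed sooner, it bars that leg. Stays where it is left, moves under about 2 N
- tab (a point): centre of the lock bar's upright steel tab, 6 mm thick along lathe x, 24 mm wide along y, z = 130 to 158 mm. Starts at lathe x = -96.5, y = -14 mm, at the front of the headstock's top, and goes with the bar to x = -58.5 mm. Two low bridges (to z = 142 mm) hold the bar down at lathe x = -56 to -36, y = -28 to 0 mm
- beech_blank: bystander: square light wood pen blank, 24 x 150 x 22 mm, loose on the table in front of the bed; origin under its centre, long axis y
- sanding_block: bystander: cork-brown sanding block, 56 x 92 x 27 mm, loose on the table in front of the tailstock; origin under its centre, long axis y
- polish_tin: bystander: round tin, 53 mm across, 18 mm high, loose on the table behind the headstock; origin under its centre

How it is judged (in metres and radians):
On the way, in this order (a step that is already met when the one before it is completed fails the run):
1. the lever stands fully home at the back of the tailstock-side leg while the lock bar is still drawn back (value of joint lever above 0.24 rad and value of joint lever_cross above 0.17 rad and value of joint lock below 0.012 m), for 0.2 s.
2. the lock bar is pushed home behind the lever (value of joint lock above 0.034 m and value of joint lever above 0.24 rad), for 0.2 s.
At the end, for the whole second after the job is handed in: The lever stands in the tailstock-side leg (lever_cross over 0.17 rad), within 0.04 rad (6 mm at the ball) of fully home at the back (lever over 0.24 rad), the lock bar is within 4 mm of fully home (over 34 mm), and the blank, block and tin are within 20 mm of where they lay (all of step 2 and value of joint lever_cross above 0.17 rad and distance of each of beech_blank, sanding_block, polish_tin from where it was at the start of the episode below 0.02 m); the robot touches nothing.
It fails at once if the beech blank, the sanding block or the polish tin is lifted, carried or knocked more than 20 mm away (distance of any of beech_blank, sanding_block, polish_tin from where it was at the start of the episode above 0.02 m).
It fails at once if the fingers force or squeeze the lathe, its lever or its lock bar with more than 60 N (contact force between the fingers and lathe above 60 N).
It also fails if it takes over 58 s, if anything falls off the work surface, if the arm or the gripper's body presses on something with over 40 N, if the wrist force passes 120 N, or if a joint passes its speed limit or range.

### The arm

A 6-joint arm with a two-finger parallel gripper is mounted at the origin on a cart in front of the work surface, level with it; the furniture and walls round the work are solid. World frame = base frame: x ahead of the robot, y to its left, z up, the work surface at z = 0. Lengths are in m, angles in degrees, forces in N, time in s.
With the tool pointing down it reaches from about 0.3 to 0.75 m from the base axis. Payload 8.5 kg.
Tool frame: the origin (TCP) lies on the mounting face of the last link; the fingertips stand tip_extent ahead of it and the grasp point (between the pads) lies 155 mm ahead of it (tip_extent is the distance from the TCP to the fingertips, in m); z points along the fingers, y is the line along which they close (so a half turn about z gives the same grasp; the last joint's range is limited). The gripper opens to 85 mm and grips with 20 to 120 N. Pads are 22 mm wide; open, the fingers measure 114 mm over their backs; the gripper's body (76 mm by 85 mm) begins 54 mm behind the grasp point. The pads swing forward as they close: fully open they stand 13 mm farther back than shut.
Start: joints at [60.43, 21.807, 74.336, -0, 83.858, -12.336], TCP at [0.163, 0.525, 0.405] pointing down, gripper open.
Joint ranges: [-178.18, 178.18], [-50.72, 133.34], [12.68, 142.11], [-81.47, 261.47], [9.98, 163.14], [-165.26, 165.26]. Speed limits (degrees/s): [136.94, 136.94, 180, 180, 180, 180].

### API

Orientations are given as a 3x3 rotation matrix whose columns are the frame's x, y, z axes.
In Python, from rig import observe, get_image, camera_params, close_job, tip_extent gives the robot as it stands.
- The arm moves only by the shell command python3 -m creep 'ROWS' [FORCE]. ROWS is JSON, a list of rows, each an object with "jaw": the gripper's target within -1 to 1 (shut at 1, half-way at 0, fully open at -1); "travel": the shift along the world's x, y, z in mm, a list of three; "roll": the turn about the world's z in rad. A call has 1 to 12 rows; each row is the pose to reach, as a shift and turn from the pose commanded when the call began; what a row does not reach only later rows make up. A row lasts 1/10 s, in which the tool goes at most 50 mm and 8.59 degrees, less where a joint would pass 70% of its speed; a pose out of reach is approached as far as the arm can. A call with a gripper value outside its range is refused whole. The fingers move at their own pace and stop on an object; FORCE is the grip in N (left out, the last holds). Time passes only in rows, so rows that repeat a pose let the fingers close. It gives the time, the measured TCP pose, the force, the opening and the grip force at its end, in the units of the state.
- observe(): the state, without advancing time (a new reading comes with each control period).
- get_image(name): name is "scene" or "side" or "wrist"; returns (picture, depth): 420x560x3 uint8, red, green, blue; 420x560 float32, m along the optical axis (not along the pixel's ray), 0 where there is no reading.
- camera_params(name): a dict with "mtx" (3x3 intrinsics, pixels), "dist_coeffs" ([k1, k2, p1, p2, k3] as OpenCV has them; the pictures are not rectified), "extrinsics" (4x4, takes a point from camera to world coordinates). Camera axes: x right, y down, z forward; pixel columns grow to the right and rows downward; lengths in m; the calibration is good to about 2 mm. A picture is of the moment at which its call begins: read the wrist's pose just before it. camera_params takes no time and is no camera call; for the wrist camera it gives the pose at the moment of the call.
- close_job(): hands the job in; it is judged then, once.
The state is a dict: "time_s": time; "q": joint angles; "qvel": joint speeds; "joint_efforts": joint torques, N m; "position": TCP position; "tool_rot": TCP orientation; "ft_force": force on the tool from outside, world axes, zero at the start; "wrist_torque": the same for the moment, N m; "grip_width": finger opening in m; "gripper_force": force on a finger pad.
Only numpy, scipy, OpenCV 4.12 (cv2) and the standard library are available. Lean on these libraries where they do the work, as an engineer would, in place of code of your own. Each camera call takes 0.05 s, during which the arm holds its last target. There are 200 camera calls.

## Working session

There is one attempt and no reset: what is moved stays moved. The work goes in short steps, Python scripts to look and compute and a shell command to move; the robot and the scene stay as the last step left them, time stands still between calls to the robot, and variables do not carry over. Pictures are saved under pics/ and viewed, at most 12 in all, crops included, and the job is handed in when it is done.

```bash
ls; mkdir -p pics; python3 - <<'E'
from rig import *
import cv2,numpy as np
s=observe();print(s['time_s'],s['position'],s['tool_rot'],s['grip_width'],tip_extent)
for n in ("scene","side"):
    p,d=get_image(n);cv2.imwrite(f"pics/{n}0.png",p[:,:,::-1]);np.savez(f"{n}0.npz",p=p,d=d)
    c=camera_params(n);print(n,c['extrinsics'].round(3) if hasattr(c['extrinsics'],'round') else c['extrinsics'],c['mtx'],c['dist_coeffs'])
E
```

```text
pics
0.0 [0.16293107 0.52526979 0.40406901] [[-9.55101558e-01  2.96277578e-01 -7.81420076e-04]
 [ 2.96278408e-01  9.55100657e-01 -1.35632208e-03]
 [ 3.44487007e-04 -1.52694323e-03 -9.99998775e-01]] 0.08547262588088612 0.1734
scene [[ 0.779 -0.468  0.416  0.107]
 [-0.626 -0.566  0.536 -0.7  ]
 [-0.016 -0.679 -0.734  0.77 ]
 [ 0.     0.     0.     1.   ]] [[382.08086602   0.         277.94606611]
 [  0.         382.08086602 202.5847103 ]
 [  0.           0.           1.        ]] [-0.04884773  0.          0.          0.          0.        ]
side [[-0.975  0.188 -0.121  0.611]
 [ 0.223  0.844 -0.488  0.329]
 [ 0.011 -0.503 -0.864  1.112]
 [ 0.     0.     0.     1.   ]] [[534.18063817   0.         270.63807447]
 [  0.         534.18063817 202.01536482]
 [  0.           0.           1.        ]] [0.06759488 0.         0.         0.         0.        ]
```

View pics/scene0.png

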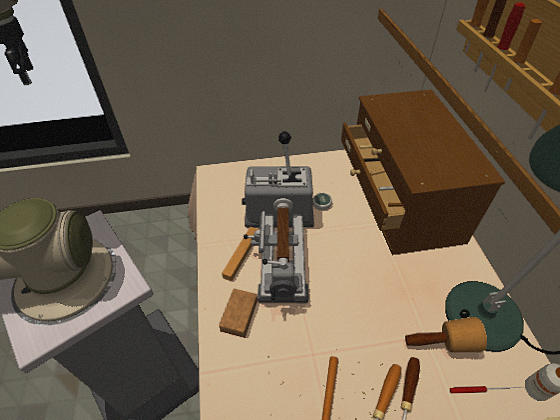

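View pics/side0.png

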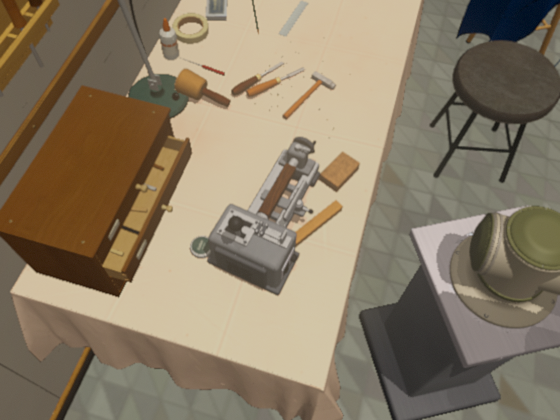

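The scene picture shows the lathe with its ball at (285,138) and the gate plate near (290,178). In the side picture the headstock is near (255,245). I'll zoom in on both.

```bash
python3 - <<'E'
import cv2,numpy as np
a=np.load('scene0.npz')['p'][125:225,235:335,::-1];b=np.load('side0.npz')['p'][190:290,195:305,::-1]
a=cv2.resize(a,(400,400),interpolation=cv2.INTER_CUBIC);b=cv2.resize(b[:,:100],(400,400),interpolation=cv2.INTER_CUBIC)
cv2.imwrite('pics/z.png',np.hstack([a,b]))
E
```

```text
(no output)
```

View pics/z.png

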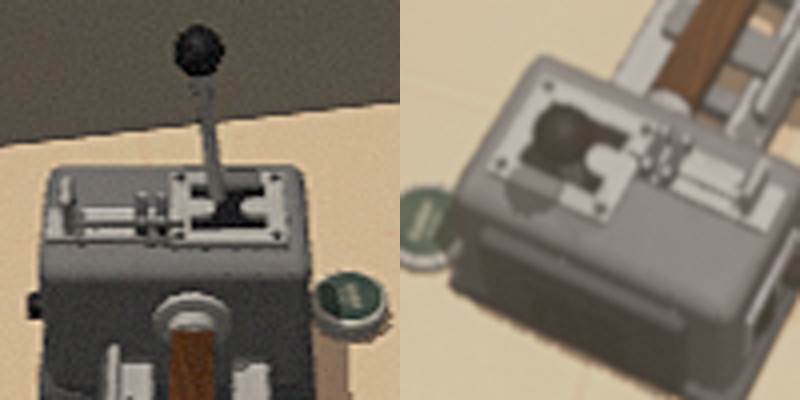

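The crop shows the ball at scene (284.5,137.5) and side (235.5,223). The gate's four screws and the tab are visible too, with the tab top at scene about (252,171) and side about (283,231).

```bash
cat > h.py <<'E'
from rig import *
import cv2,numpy as np
def ray(n,uv):
    c=camera_params(n);E=np.array(c['extrinsics']);u=cv2.undistortPoints(np.float64([[uv]]),np.array(c['mtx']),np.array(c['dist_coeffs']))[0,0]
    return E[:3,3],E[:3,:3]@np.array([u[0],u[1],1])
def plane(n,uv,z):
    o,d=ray(n,uv);return o+d*(z-o[2])/d[2]
def tri(a,b):
    (o1,d1),(o2,d2)=ray("scene",a),ray("side",b)
    t=np.linalg.lstsq(np.c_[d1,-d2],o2-o1,rcond=None)[0];p,q=o1+t[0]*d1,o2+t[1]*d2
    return (p+q)/2,np.linalg.norm(p-q)
E
python3 - <<'E'
from h import *
np.set_printoptions(precision=4,suppress=True)
S=lambda x,y:(235+x/4-.5+.1,125+y/4-.4)
D=lambda x,y:(195+(x-400)/4-.4,190+y/4-.4)
print('ball',tri(S(198,50),D(562,132)))
hs=[(181,178),(289,180),(278,238),(180,236)];hd=[(502,162),(549,87),(646,130),(601,209)]
PS=[plane('scene',S(*h),.13) for h in hs];PD=[plane('side',D(*h),.13) for h in hd]
print(np.array(PS),np.mean(PS,0));print(np.array(PD),np.mean(PD,0))
print('tab',plane('scene',S(68,182),.158),plane('side',D(752,160),.158))
# long edges of the beds: spindle/tailstock in scene
for n in('scene','side'):
  z=np.load(n+'0.npz');p=z['p'].astype(int)
  # dark red-brown blank on spindle
  hsv=cv2.cvtColor(z['p'],cv2.COLOR_RGB2HSV)
  m=((p[...,0]>60)&(p[...,0]<140)&(p[...,0]-p[...,2]>35)&(p[...,1]<.65*p[...,0])).astype(np.uint8)
  r=np.zeros_like(m)
  if n=='scene': r[205:262,270:298]=1
  else: r[155:225,250:305]=1
  ys,xs=np.nonzero(m*r)
  vx,vy,x0,y0=cv2.fitLine(np.float32(np.c_[xs,ys]),cv2.DIST_HUBER,0,.01,.01).ravel()
  a,b=plane(n,(x0-20*vx,y0-20*vy),.1),plane(n,(x0+20*vx,y0+20*vy),.1)
  print(n,len(xs),np.degrees(np.arctan2(*(a-b)[1::-1])),a,b)
E
```

```text
ball (array([ 0.5605, -0.1455,  0.2202]), np.float64(0.000909716646930165))
[[ 0.5444 -0.1472  0.13  ]
 [ 0.5947 -0.1914  0.13  ]
 [ 0.5555 -0.2254  0.13  ]
 [ 0.5116 -0.1868  0.13  ]] [ 0.5516 -0.1877  0.13  ]
[[ 0.5893 -0.1833  0.13  ]
 [ 0.5574 -0.2215  0.13  ]
 [ 0.5131 -0.1853  0.13  ]
 [ 0.545  -0.1458  0.13  ]] [ 0.5512 -0.184   0.13  ]
tab [ 0.4715 -0.1312  0.158 ] [ 0.4676 -0.1425  0.158 ]
scene 472 -129.62081899919286 [ 0.404  -0.3295  0.1   ] [ 0.4764 -0.2421  0.1   ]Traceback (most recent call last):
  File "<stdin>", line 20, in <module>
cv2.error: OpenCV(4.12.0) /io/opencv/modules/imgproc/src/linefit.cpp:50: error: (-215:Assertion failed) count > 0 in function 'fitLine2D_wods'
```

```bash
python3 -m creep '[{"jaw":1,"travel":[25,-45,10],"roll":-0.1},{"jaw":1,"travel":[50,-90,20],"roll":-0.2},{"jaw":1,"travel":[75,-130,20],"roll":-0.3},{"jaw":1,"travel":[95,-170,20],"roll":-0.39},{"jaw":1,"travel":[120,-210,20],"roll":-0.39},{"jaw":1,"travel":[140,-250,20],"roll":-0.39},{"jaw":1,"travel":[160,-290,20],"roll":-0.39},{"jaw":1,"travel":[185,-330,20],"roll":-0.39},{"jaw":1,"travel":[210,-370,20],"roll":-0.39},{"jaw":1,"travel":[230,-410,20],"roll":-0.39},{"jaw":1,"travel":[250,-445,20],"roll":-0.39},{"jaw":1,"travel":[250,-445,20],"roll":-0.39}]' 20
python3 - <<'E'
from h import *
s=observe();print(s['position'],s['tool_rot'],s['ft_force'],s['grip_width'],s['time_s'])
E
```

```text
time_s: 1.3
position: [0.4148, 0.077, 0.4243]
tool_rot: [[-0.767, 0.641, -0.0], [0.641, 0.767, -0.001], [-0.0, -0.001, -1.0]]
ft_force: [-0.4, 1.3, -0.4]
grip_width: 0.0002
gripper_force: 0.0
[0.41481255 0.07699399 0.42425916] [[-7.67406390e-01  6.41160912e-01 -3.42667768e-04]
 [ 6.41160967e-01  7.67406058e-01 -7.45996044e-04]
 [-2.15338183e-04 -7.92187328e-04 -9.99999663e-01]] [-0.39433587  1.26539235 -0.43396937] 0.00024367796963742426 1.3
```

```bash
python3 -m creep '[{"jaw":1,"travel":[21,-38,0],"roll":0},{"jaw":1,"travel":[42,-76,0],"roll":0},{"jaw":1,"travel":[63,-114,0],"roll":0},{"jaw":1,"travel":[84,-152,0],"roll":0},{"jaw":1,"travel":[106,-190,0],"roll":0},{"jaw":1,"travel":[106,-190,-25],"roll":0},{"jaw":1,"travel":[106,-190,-50],"roll":0},{"jaw":1,"travel":[106,-190,-50],"roll":0},{"jaw":1,"travel":[106,-190,-50],"roll":0}]'
python3 - <<'E'
from h import *
O=[]
for n,(y,x) in(('scene',(100,215)),('side',(165,165))):
    p,d=get_image(n);np.savez(n+'1.npz',p=p,d=d);O.append(cv2.resize(p[y:y+130,x:x+130,::-1],(400,400),interpolation=cv2.INTER_CUBIC))
cv2.imwrite('pics/z1.png',np.hstack(O))
E
```

```text
time_s: 2.2
position: [0.519, -0.1092, 0.3752]
tool_rot: [[-0.771, 0.637, -0.0], [0.637, 0.771, 0.0], [0.0, 0.0, -1.0]]
ft_force: [0.1, -1.4, 1.1]
grip_width: -0.0001
gripper_force: 0.0
```

View pics/z1.png

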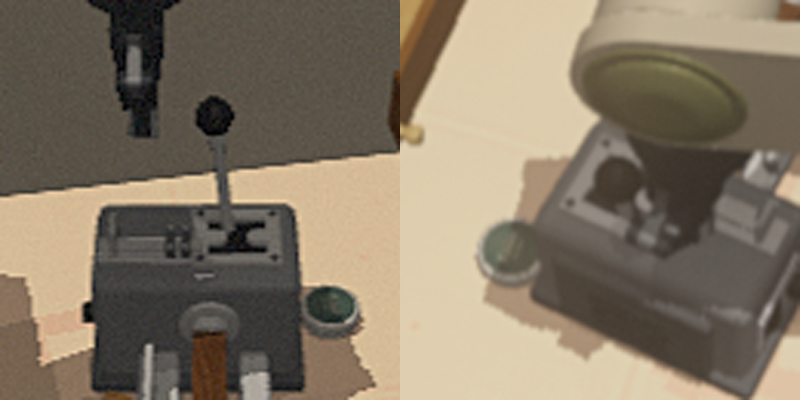

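The tip hangs at (143,135) in the left crop, level with the lower half of the ball at (214,117) and in front of it. Everything looks clear for the first push.

```bash
python3 -m creep '[{"jaw":1,"travel":[6,-5,0],"roll":0},{"jaw":1,"travel":[12,-10,0],"roll":0},{"jaw":1,"travel":[16,-13,0],"roll":0},{"jaw":1,"travel":[20,-16,0],"roll":0},{"jaw":1,"travel":[23,-19,0],"roll":0},{"jaw":1,"travel":[26,-22,0],"roll":0},{"jaw":1,"travel":[28,-23,0],"roll":0},{"jaw":1,"travel":[30,-25,0],"roll":0},{"jaw":1,"travel":[30,-25,0],"roll":0}]'
cat >> h.py <<'E'
C=np.array([.5518,-.185]);EX=np.array([.769,-.639]);EY=np.array([.639,.769])
def loc(p): d=np.array(p[:2])-C; return np.r_[d@EX,d@EY]*1000
def ball(x0,y0,n='scene'):
    # centre of dark blob nearest the guess, scene; depth-free: intersect ray with lever sphere
    p,d=get_image(n); return p,d
def onsphere(uv,n='scene'):
    o,d=ray(n,uv);o=np.r_[loc(o),o[2]*1e3-65];d=np.r_[d[:2]@EX,d[:2]@EY,d[2]];d/=np.linalg.norm(d)
    b=o@d;disc=b*b-(o@o-160**2);r=[]
    for s in(-1,1):
        if disc>=0:r.append((o+d*(-b+s*disc**.5)).round(1))
    return r,disc
E
python3 - <<'E'
from h import *
s=observe();print(loc(s['position']),s['ft_force'])
p,d=get_image('scene');np.savez('s2.npz',p=p,d=d)
cv2.imwrite('pics/z2.png',cv2.resize(p[110:220,235:345,::-1],(660,600),interpolation=cv2.INTER_CUBIC))
print(onsphere((284.5,137.5)))
E
```

```text
time_s: 3.2
position: [0.5491, -0.1348, 0.3747]
tool_rot: [[-0.771, 0.637, 0.0], [0.637, 0.771, 0.0], [-0.0, 0.0, -1.0]]
ft_force: [-1.6, 0.1, 1.3]
grip_width: -0.0002
gripper_force: 0.5
[-34.12862593  36.85987147] [-1.56121504  0.07142561  1.26383325]
([array([-18.1,  34.2, 155.3]), array([-18.8, 141.2,  72.9])], np.float64(4560.0654672298115))
```

View pics/z2.png

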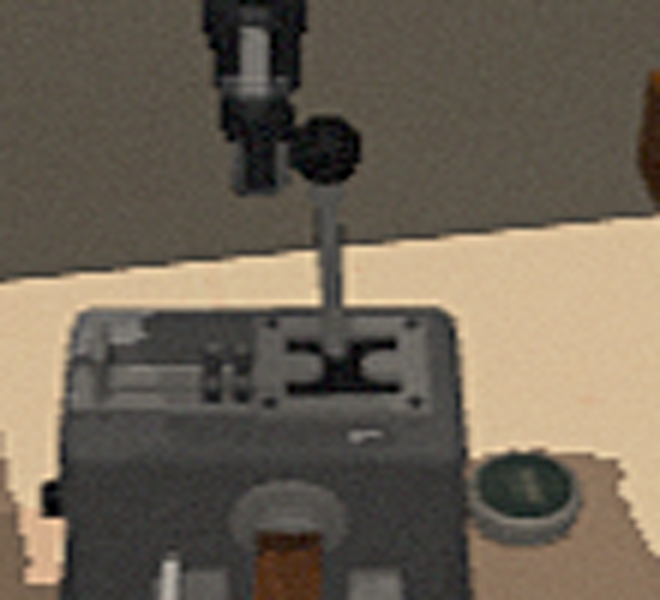

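The finger now touches the ball, whose centre is at crop (326,150), scene (288.9,137.1). The lever has moved towards neutral, so I'll work out how far remains.

```bash
python3 - <<'E'
from h import *
print(onsphere((288.9,137.1)))
E
python3 -m creep '[{"jaw":1,"travel":[2,-2,0],"roll":0},{"jaw":1,"travel":[4,-3,0],"roll":0},{"jaw":1,"travel":[4,-3,0],"roll":0}]'
python3 - <<'E'
from h import *
print(loc(observe()['position']))
p,d=get_image('scene')
g=p.max(2).astype(int)
m=(g<42).astype(np.uint8);m[:, :281]=0;m[:122]=0;m[155:]=0;m[:,302:]=0
n,l,st,c=cv2.connectedComponentsWithStats(m);i=1+np.argmax(st[1:,4]);print(st[i],c[i])
for y in range(126,150,2):print(' '.join('%3d'%v for v in g[y,268:304]))
E
```

```text
([array([ -7.8,  34.7, 156. ]), array([ -7. , 141.8,  73.7])], np.float64(4565.562379845534))
time_s: 3.55
position: [0.5531, -0.1379, 0.3747]
tool_rot: [[-0.771, 0.637, -0.0], [0.637, 0.771, -0.0], [-0.0, -0.0, -1.0]]
ft_force: [-0.5, 0.6, 0.4]
grip_width: 0.0003
gripper_force: 0.5
[-29.08893237  37.05608745]
[281 127  16  19 172] [288.06395349 136.22674419]
 93  92  87  93  90  65  54  54  56  87 113 115 112 112  75  57  64  42  66  90  96  92  95  92  90  94  91  87  94  93  87  91  90  88  89  92
 88  90  90  90  91  88  62  31  15  42  52  52  52  51  41  18  22  75  98  94  89  97  89  91  93  92  90  91  89  89  95  89  91  92  88  90
 86  91  87  89  89 100  63   5  27  28  39  41  40  40  22  21  22  14  73  95  94  96  96 103  98 100  98  92  91  90  93  94  94  89  91  93
 91  83  86  90  91  98  73  22  13  36  19  32  32  27  22  15  22  30  88  79  32  16  14   8  18  14  35  78  92  93  93  93  97  90  93  85
 90  88  88  90  90  94  68  14  23  24  28  23  22  34  30  17  26  28  26  21  24  17  20  26  25  22  15  18  31  82  94  89  93  90  94  93
 91  88  89  88  9
[... 289 characters left out ...]
  90  94  70  69  57  26  27  29  25  16  67  73  44   3  17   9  18  17  16  11  20  20   9  74  94  97  94  87  94  95  94
 88  91  84  89  94  92  93  75  71  61  21  30  30  27  16  64  71  87  99  62   6  17  16  11  31  14   0  73  95  94  88  94  93  92  90  92
 90  91  85  90  88  89  91  88  84  58  30  38  25  33  31  63  68  81  91  92  79  82  79  87  87  83  83  90  95  89  92  92  93  85  92  96
 88  93  90  89  90  89  90  93  91  89  90  97  91  95  88  90  92  92  91  91  80  72  88  80  80  75  90  89  92  87  90  94  85  96  93  88
 93  88  93  86  96  92  92  89  86  92  85  91  93  92  89  91  92  91  95  92  93  84  81  82  83  85  96  92  92  92  90  91  91  93  92  90
```

```bash
python3 -m creep '[{"jaw":1,"travel":[1,-1,0],"roll":0},{"jaw":1,"travel":[2,-2,0],"roll":0},{"jaw":1,"travel":[2,-2,0],"roll":0},{"jaw":1,"travel":[2,-2,0],"roll":0},{"jaw":1,"travel":[-10,8,0],"roll":0},{"jaw":1,"travel":[-20,17,0],"roll":0},{"jaw":1,"travel":[-5,35,0],"roll":0},{"jaw":1,"travel":[11,54,0],"roll":0},{"jaw":1,"travel":[32,36,0],"roll":0},{"jaw":1,"travel":[53,19,0],"roll":0},{"jaw":1,"travel":[53,19,0],"roll":0},{"jaw":1,"travel":[53,19,0],"roll":0}]'
cat >> h.py <<'E'
def look(name,x=235,y=110):
    p,d=get_image('scene');cv2.imwrite(f'pics/{name}.png',cv2.resize(p[y:y+110,x:x+110,::-1],(600,600),interpolation=cv2.INTER_CUBIC))
    s=observe();print(loc(s['position']),s['position'][2],s['ft_force'],s['time_s'])
    return p
E
python3 -c "
from h import *
look('z3')"
```

```text
time_s: 4.8
position: [0.6059, -0.1189, 0.3742]
tool_rot: [[-0.77, 0.637, -0.001], [0.637, 0.77, 0.0], [0.001, -0.0, -1.0]]
ft_force: [-0.6, -0.6, -0.2]
grip_width: 0.0001
gripper_force: 0.0
[-1.07611404 85.51490833] 0.37447939556901194 [ 0.43490516  0.31156906 -0.40328795] 4.85
```

View pics/z3.png

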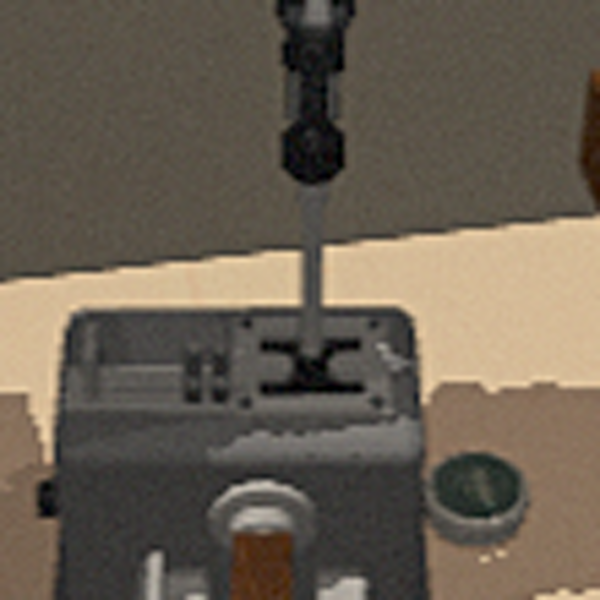

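The ball is at crop (313,154) with the stem squarely in line with the cross slot at (312,365). The finger stands behind it on the outer side, ready for the cross push.

```bash
python3 -m creep '[{"jaw":1,"travel":[-6,-8,0],"roll":0},{"jaw":1,"travel":[-10,-12,0],"roll":0},{"jaw":1,"travel":[-14,-17,0],"roll":0},{"jaw":1,"travel":[-18,-22,0],"roll":0},{"jaw":1,"travel":[-22,-27,0],"roll":0},{"jaw":1,"travel":[-26,-31,0],"roll":0}]'
python3 -m creep '[{"jaw":1,"travel":[-4,-5,0],"roll":0},{"jaw":1,"travel":[-8,-10,0],"roll":0},{"jaw":1,"travel":[-12,-14,0],"roll":0},{"jaw":1,"travel":[-16,-19,0],"roll":0},{"jaw":1,"travel":[-20,-24,0],"roll":0},{"jaw":1,"travel":[-24,-28,0],"roll":0},{"jaw":1,"travel":[-24,-28,0],"roll":0}]'
python3 -c "
from h import *
print(onsphere((292,137.8)))
look('z4')"
```

```text
time_s: 5.45
position: [0.5796, -0.1502, 0.3749]
tool_rot: [[-0.771, 0.637, 0.0], [0.637, 0.771, -0.0], [-0.0, 0.0, -1.0]]
ft_force: [1.2, 1.0, 1.2]
grip_width: -0.0004
gripper_force: 0.6
time_s: 6.15
position: [0.5555, -0.1783, 0.3747]
tool_rot: [[-0.77, 0.638, -0.0], [0.638, 0.77, -0.0], [0.0, -0.0, -1.0]]
ft_force: [-0.7, -0.4, -0.0]
grip_width: 0.0003
gripper_force: 0.0
([array([ -0.6,  30.7, 157. ]), array([  1.3, 144. ,  69.6])], np.float64(5123.558968552854))
[-1.45917647  7.86114722] 0.3746428518440041 [ 0.83330851 -0.1900908   0.67797777] 6.2
```

View pics/z4.png

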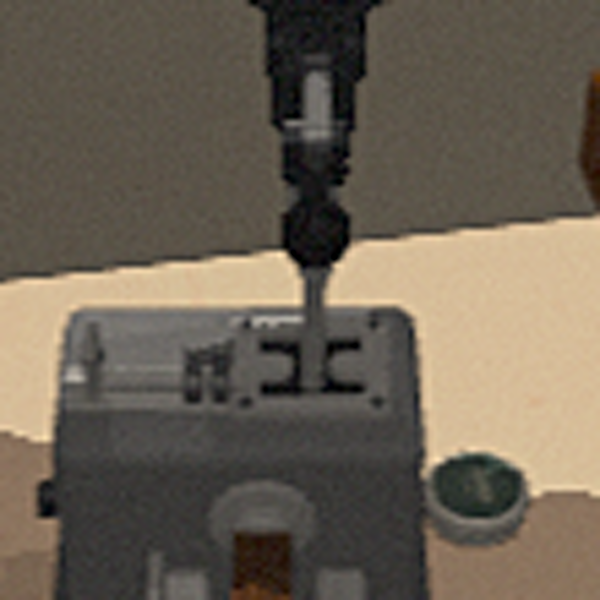

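The ball crossed with the stem and now sits at (317,228), near the tailstock leg. I'll compute the remaining travel and nudge it.

```bash
python3 -c "
from h import *
print(onsphere((292.7,151.4)))"
python3 -m creep '[{"jaw":1,"travel":[-1.5,-2,0],"roll":0},{"jaw":1,"travel":[-3,-4,0],"roll":0},{"jaw":1,"travel":[-3,-4,0],"roll":0}]'
python3 -m creep '[{"jaw":1,"travel":[-1,-1.5,0],"roll":0},{"jaw":1,"travel":[-2,-2.5,0],"roll":0},{"jaw":1,"travel":[-2,-2.5,0],"roll":0}]'
```

```text
([array([  0.4, -20.4, 158.7]), array([  4.1, 159.7,   9.6])], np.float64(13672.00049027917))
time_s: 6.5
position: [0.5529, -0.1818, 0.3746]
tool_rot: [[-0.771, 0.637, -0.0], [0.637, 0.771, 0.0], [0.0, -0.0, -1.0]]
ft_force: [0.4, -0.2, -0.0]
grip_width: -0.0005
gripper_force: 0.0
time_s: 6.8
position: [0.5509, -0.1843, 0.3747]
tool_rot: [[-0.771, 0.637, -0.0], [0.637, 0.771, -0.0], [0.0, -0.0, -1.0]]
ft_force: [0.1, -0.3, -0.2]
grip_width: 0.0
gripper_force: 0.1
```

```bash
python3 -m creep '[{"jaw":1,"travel":[-1,-1,0],"roll":0},{"jaw":1,"travel":[-2,-2.5,0],"roll":0},{"jaw":1,"travel":[-2,-2.5,0],"roll":0}]'
python3 -m creep '[{"jaw":1,"travel":[-1,-1,0],"roll":0},{"jaw":1,"travel":[-2,-2.5,0],"roll":0},{"jaw":1,"travel":[-2,-2.5,0],"roll":0}]'; python3 -c "
from h import *
print(loc(observe()['position']))"
```

```text
time_s: 7.1
position: [0.5488, -0.1869, 0.3747]
tool_rot: [[-0.771, 0.637, -0.0], [0.637, 0.771, -0.0], [0.0, -0.0, -1.0]]
ft_force: [-0.2, 0.2, -1.4]
grip_width: -0.0001
gripper_force: 0.1
time_s: 7.4
position: [0.5468, -0.1894, 0.3747]
tool_rot: [[-0.771, 0.637, -0.0], [0.637, 0.771, -0.0], [0.0, -0.0, -1.0]]
ft_force: [0.8, 0.8, 0.1]
grip_width: 0.0003
gripper_force: 0.1
[-1.00634013 -6.55390907]
```

```bash
python3 -m creep '[{"jaw":1,"travel":[8,10,0],"roll":0},{"jaw":1,"travel":[16,19,0],"roll":0},{"jaw":1,"travel":[-7,38,0],"roll":0},{"jaw":1,"travel":[-30,57,0],"roll":0},{"jaw":1,"travel":[-47,36,0],"roll":0},{"jaw":1,"travel":[-64,16,0],"roll":0},{"jaw":1,"travel":[-64,16,0],"roll":0}]'
python3 -c "
from h import *
look('z5')"
```

```text
time_s: 8.1
position: [0.4824, -0.1739, 0.375]
tool_rot: [[-0.77, 0.638, -0.0], [0.638, 0.77, -0.001], [-0.0, -0.0, -1.0]]
ft_force: [0.0, 0.1, -0.4]
grip_width: -0.0005
gripper_force: 0.0
[-60.38995167 -34.87353805] 0.3749631004287019 [0.02897109 0.33748851 0.07614732] 8.15
```

View pics/z5.png

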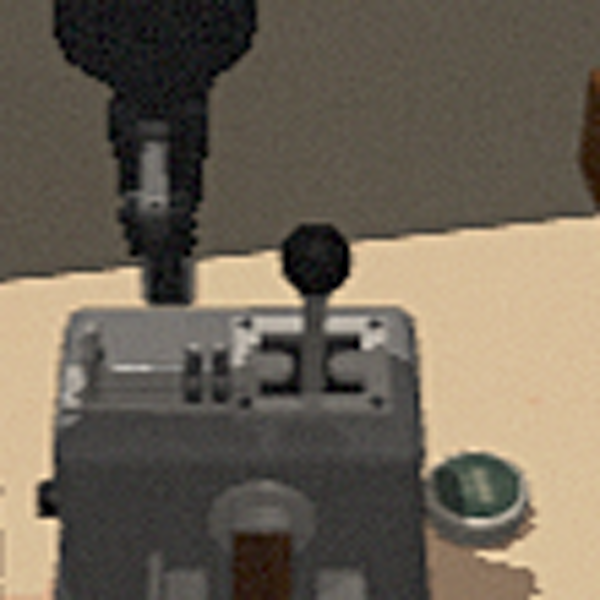

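The ball is now at (316,258), over the tailstock leg and about neutral. The tip, at (168,300), is in front of it.

```bash
python3 -c "
from h import *
print(onsphere((292.5,156.9)))"
python3 -m creep '[{"jaw":1,"travel":[8,-7,0],"roll":0},{"jaw":1,"travel":[16,-13,0],"roll":0},{"jaw":1,"travel":[22,-18,0],"roll":0},{"jaw":1,"travel":[27,-22,0],"roll":0},{"jaw":1,"travel":[31,-26,0],"roll":0},{"jaw":1,"travel":[35,-29,0],"roll":0},{"jaw":1,"travel":[38,-32,0],"roll":0},{"jaw":1,"travel":[38,-32,0],"roll":0}]'
python3 -m creep '[{"jaw":1,"travel":[3,-3,0],"roll":0},{"jaw":1,"travel":[6,-5,0],"roll":0},{"jaw":1,"travel":[9,-7,0],"roll":0},{"jaw":1,"travel":[12,-10,0],"roll":0},{"jaw":1,"travel":[15,-12,0],"roll":0},{"jaw":1,"travel":[17,-14,0],"roll":0},{"jaw":1,"travel":[17,-14,0],"roll":0}]'
python3 -c "
from h import *
look('z6')"
```

```text
([array([-1.000e-01, -3.590e+01,  1.559e+02]), array([  3.8, 159.6, -10.7])], np.float64(16502.89882250433))
time_s: 8.95
position: [0.5212, -0.2055, 0.3746]
tool_rot: [[-0.771, 0.637, -0.0], [0.637, 0.771, 0.0], [0.0, 0.0, -1.0]]
ft_force: [0.0, 0.7, -0.4]
grip_width: 0.0003
gripper_force: 0.2
time_s: 9.65
position: [0.5382, -0.2194, 0.3746]
tool_rot: [[-0.771, 0.637, 0.0], [0.637, 0.771, -0.0], [-0.0, 0.0, -1.0]]
ft_force: [-1.0, 1.3, -0.6]
grip_width: 0.0001
gripper_force: 0.3
[ 11.37703934 -35.1598759 ] 0.3747390048648664 [-0.34328449  0.06717389 -0.69046816] 9.7
```

View pics/z6.png

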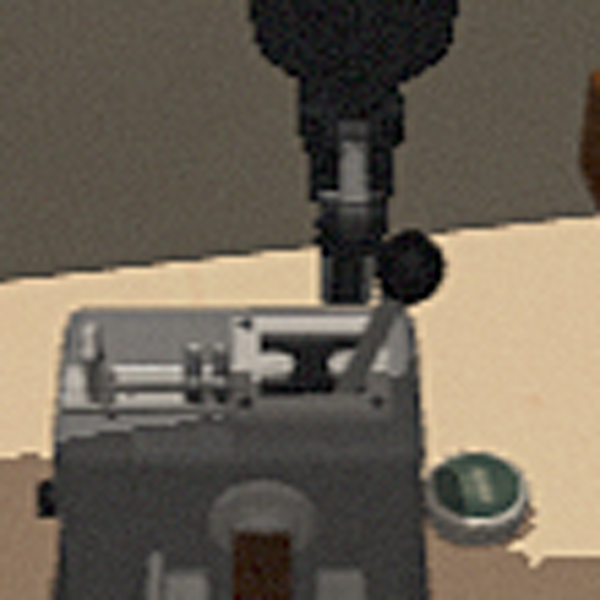

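The lever is leaning back in the tailstock leg with the ball at (412,267), about 37 mm back. A few more small pushes should bring it to the stop.

```bash
python3 -c "
from h import *
print(onsphere((310.1,158.5)))"
for i in 1; do python3 -m creep '[{"jaw":1,"travel":[1.5,-1.2,0],"roll":0},{"jaw":1,"travel":[3,-2.5,0],"roll":0},{"jaw":1,"travel":[3,-2.5,0],"roll":0}]'; done | grep -E 'pos|ft'
python3 -m creep '[{"jaw":1,"travel":[0.8,-0.6,0],"roll":0},{"jaw":1,"travel":[0.8,-0.6,0],"roll":0}]' | grep -E 'pos|ft'
python3 -m creep '[{"jaw":1,"travel":[0.8,-0.6,0],"roll":0},{"jaw":1,"travel":[0.8,-0.6,0],"roll":0}]' | grep -E 'pos|ft'
```

```text
([array([ 38.8, -35.7, 151.1]), array([ 53.7, 150.4,  -8.9])], np.float64(15115.604418938397))
position: [0.5411, -0.2218, 0.3747]
ft_force: [-0.4, 0.9, -0.6]
position: [0.5418, -0.2223, 0.3747]
ft_force: [-0.6, 1.9, -0.9]
position: [0.5425, -0.2229, 0.3746]
ft_force: [-2.4, 2.0, -1.4]
```

```bash
python3 -m creep '[{"jaw":1,"travel":[0.8,-0.6,0],"roll":0},{"jaw":1,"travel":[0.8,-0.6,0],"roll":0},{"jaw":1,"travel":[0.8,-0.6,0],"roll":0}]' | grep -E 'pos|ft'
```

```text
position: [0.5432, -0.2234, 0.3745]
ft_force: [-3.6, 3.8, -2.1]
```

```bash
python3 -m creep '[{"jaw":1,"travel":[-10,8,0],"roll":0},{"jaw":1,"travel":[-30,25,0],"roll":0},{"jaw":1,"travel":[-55,52,0],"roll":0},{"jaw":1,"travel":[-80,85,0],"roll":0},{"jaw":1,"travel":[-100,110,0],"roll":0},{"jaw":1,"travel":[-100,110,-20],"roll":0},{"jaw":1,"travel":[-100,110,-35],"roll":0},{"jaw":1,"travel":[-100,110,-45],"roll":0},{"jaw":1,"travel":[-100,110,-45],"roll":0}]'
python3 -c "
from h import *
q=plane('scene',(265.4,165),.2013);print(loc(q))
look('z7')"
```

```text
time_s: 11.6
position: [0.4436, -0.1137, 0.3291]
tool_rot: [[-0.771, 0.637, -0.0], [0.637, 0.771, 0.0], [0.0, -0.0, -1.0]]
ft_force: [0.5, -0.6, -0.2]
grip_width: 0.0004
gripper_force: 0.0
[-60.42372241 -40.51926332]
[-128.62166776  -14.35867033] 0.3298048638440016 [ 0.43022745 -0.63084254  0.43163162] 11.65
```

View pics/z7.png

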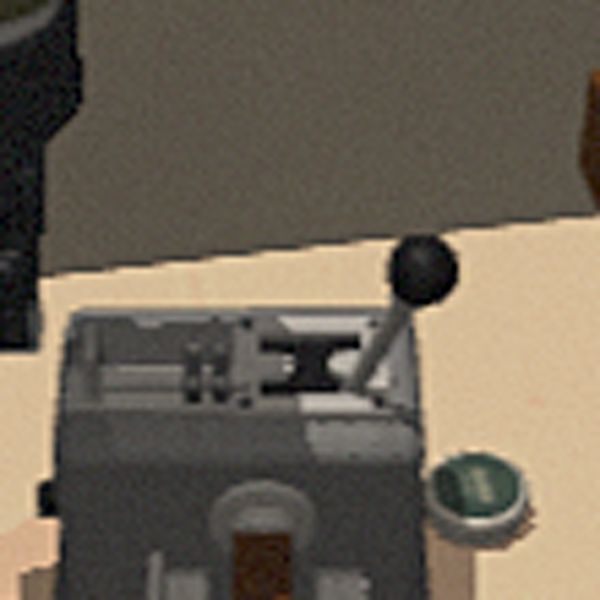

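The lever is home with the ball at (424,270). The tip is at the left edge in front of the tab, whose plate stands at (92,345).

```bash
python3 -c "
from h import *
print(onsphere((312.3,159.1)))"
python3 -m creep '[{"jaw":1,"travel":[0,0,-6],"roll":0},{"jaw":1,"travel":[0,0,-12],"roll":0},{"jaw":1,"travel":[5,-4,-12],"roll":0},{"jaw":1,"travel":[9,-8,-12],"roll":0},{"jaw":1,"travel":[13,-11,-12],"roll":0},{"jaw":1,"travel":[17,-14,-12],"roll":0},{"jaw":1,"travel":[20,-17,-12],"roll":0},{"jaw":1,"travel":[23,-19,-12],"roll":0},{"jaw":1,"travel":[23,-19,-12],"roll":0}]'
python3 -m creep '[{"jaw":1,"travel":[3,-3,0],"roll":0},{"jaw":1,"travel":[6,-5,0],"roll":0},{"jaw":1,"travel":[10,-8,0],"roll":0},{"jaw":1,"travel":[13,-11,0],"roll":0},{"jaw":1,"travel":[13,-11,0],"roll":0}]'
python3 -c "
from h import *
look('z8')"
```

```text
([array([ 43.7, -36. , 149.6]), array([ 59.9, 148.1,  -9.1])], np.float64(14843.229643186321))
time_s: 12.55
position: [0.4667, -0.1328, 0.3177]
tool_rot: [[-0.771, 0.637, 0.0], [0.637, 0.771, -0.0], [-0.001, -0.0, -1.0]]
ft_force: [-0.1, 0.3, -0.2]
grip_width: 0.0
gripper_force: 0.0
time_s: 13.05
position: [0.4798, -0.144, 0.3177]
tool_rot: [[-0.771, 0.637, 0.001], [0.637, 0.771, -0.0], [-0.001, 0.0, -1.0]]
ft_force: [0.8, -0.1, 0.4]
grip_width: -0.0
gripper_force: 0.0
[-81.78975212 -14.41835867] 0.3177274883817328 [-1.08740852  0.81010553 -0.49346479] 13.1
```

View pics/z8.png

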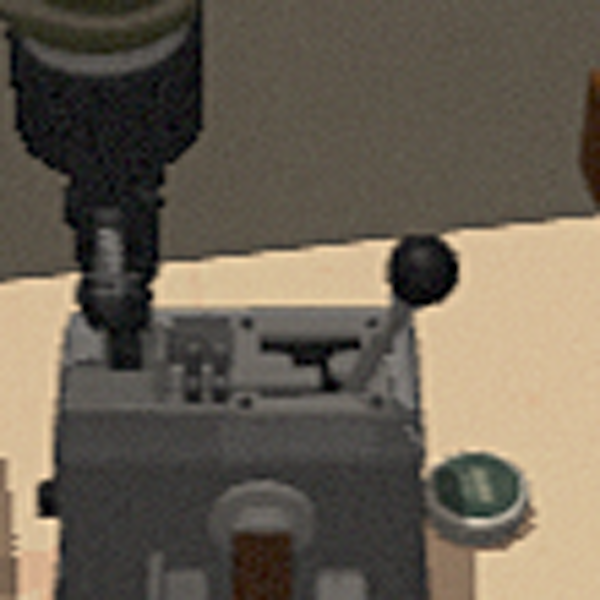

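The finger at (125,340) is carrying the bar: its end now covers the leg up to about x=330, with the lever still home. I have used all my picture views, so I'll finish on force readings and numbers.

```bash
python3 -m creep '[{"jaw":1,"travel":[2,-1.6,0],"roll":0},{"jaw":1,"travel":[4,-3.2,0],"roll":0},{"jaw":1,"travel":[5,-4,0],"roll":0},{"jaw":1,"travel":[5,-4,0],"roll":0}]' | grep -E 'pos|ft'
python3 -m creep '[{"jaw":1,"travel":[0.8,-0.6,0],"roll":0},{"jaw":1,"travel":[0.8,-0.6,0],"roll":0}]' | grep -E 'pos|ft'
python3 -m creep '[{"jaw":1,"travel":[0.8,-0.6,0],"roll":0},{"jaw":1,"travel":[0.8,-0.6,0],"roll":0}]' | grep -E 'pos|ft'
```

```text
position: [0.4845, -0.1476, 0.3177]
ft_force: [-0.8, -0.2, 0.8]
position: [0.4852, -0.1482, 0.3177]
ft_force: [-1.2, 0.1, 0.3]
position: [0.486, -0.1488, 0.3177]
ft_force: [-1.6, 0.3, 2.1]
```

```bash
for i in a; do python3 -m creep '[{"jaw":1,"travel":[0.8,-0.6,0],"roll":0},{"jaw":1,"travel":[0.8,-0.6,0],"roll":0}]' | grep -E 'pos|ft'; done
python3 -m creep '[{"jaw":1,"travel":[0.8,-0.6,0],"roll":0},{"jaw":1,"travel":[0.8,-0.6,0],"roll":0}]' | grep -E 'pos|ft'
```

```text
position: [0.4864, -0.1491, 0.3177]
ft_force: [-5.2, 1.3, 4.2]
position: [0.4868, -0.1493, 0.3177]
ft_force: [-9.3, 4.5, 7.0]
```

The force climbs steeply at finger x ≈ -73 mm, which is where full travel was expected. The bar is at its stop, so I'll back off and check.

```bash
python3 -m creep '[{"jaw":1,"travel":[-6,5,0],"roll":0},{"jaw":1,"travel":[-25,21,0],"roll":0},{"jaw":1,"travel":[-45,38,0],"roll":0},{"jaw":1,"travel":[-45,38,40],"roll":0},{"jaw":1,"travel":[-65,90,60],"roll":0},{"jaw":1,"travel":[-65,90,60],"roll":0},{"jaw":1,"travel":[-65,90,60],"roll":0}]' | grep -E 'pos|ft|time'
python3 - <<'E'
from h import *
p,d=get_image('scene');g=p.max(2)
m=(g<42).astype(np.uint8);m[:145]=0;m[175:]=0;m[:,:302]=0;m[:,325:]=0
n,l,st,c=cv2.connectedComponentsWithStats(m);i=1+np.argmax(st[1:,4]);print(st[i],c[i],onsphere(c[i]))
a=np.load('scene0.npz')['d']
# tab by depth: world heights 148..162 over the headstock, in lathe coordinates
c=camera_params('scene');E=np.array(c['extrinsics'])
for nm,D in(('before',a),('now',d)):
    v,u=np.mgrid[160:195,240:300];z=D[160:195,240:300]
    U=cv2.undistortPoints(np.float64(np.c_[u.ravel(),v.ravel()])[:,None],np.array(c['mtx']),np.array(c['dist_coeffs']))[:,0]
    W=np.c_[U,np.ones(len(U))]*z.ravel()[:,None]@E[:3,:3].T+E[:3,3]
    L=np.c_[(W[:,:2]-C)@EX,(W[:,:2]-C)@EY,W[:,2]]
    k=(L[:,2]>.146)&(L[:,2]<.165)&(L[:,0]<-.04)&(L[:,0]>-.12)&(abs(L[:,1]+.014)<.02)
    print(nm,k.sum(),np.median(L[k],0))
def blobs(p): # bystanders: pixel difference vs start
    pass
q=np.load('scene0.npz')['p'].astype(int);df=np.abs(q-p).max(2)
for nm,(x,y,w,h) in dict(blank=(220,228,40,54),block=(215,285,45,55),tin=(312,190,22,20)).items():print(nm,np.median(df[y:y+h,x:x+w]),(df[y:y+h,x:x+w]>60).mean())
E
```

```text
time_s: 15.0
position: [0.4221, -0.0589, 0.3783]
ft_force: [-0.1, -0.2, -0.2]
[307 153  12  13 111] [312.11711712 159.45945946] ([array([ 43.2, -37.1, 149.5]), array([ 59.4, 148.2, -10.5])], np.float64(15051.549747199519))
before 29 [-0.0971497  -0.01739476  0.15595862]
now 27 [-0.05934725 -0.01866877  0.15538257]
blank 7.0 0.22824074074074074
block 6.0 0.0
tin 6.0 0.0
```

```bash
python3 -c "
from rig import *
print(close_job())"
```

```text
the job is handed in; nothing more can be done
None
```

I handed the job in at about 15 s: the lever is home at the back of the tailstock-side leg (ball about 43 mm back), and the lock bar is pushed in about 38 mm. The block and tin show no change; about a quarter of the pixels around the blank changed in the final picture, which I took for the arm's shadow since the arm never went near it.

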